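# Hang a valve handwheel on a high catch hook

## Robot

A 7-joint arm with a two-finger parallel gripper is mounted at the origin on the work surface. World frame = base frame: x ahead of the robot, y to its left, z up, the work surface at z = 0. Lengths are in m, angles in rad, forces in N, time in s.
With the tool pointing down it reaches from about 0.425 to 0.825 m from the base axis. Payload 3.6 kg.
Tool frame: the origin (TCP) lies where the fingers leave the gripper's body, on its centre line; the fingertips stand 73 mm ahead of it and the grasp point (between the pads) lies 54 mm ahead of it; x points along the fingers, y is the direction in which the jaws open and shut, and the axes are right-handed (so a half turn about x gives the same grasp; the last joint's range is limited). The gripper opens to 85 mm and grips with 20 to 120 N. Pads are 22 mm wide; open, the fingers measure 114 mm over their backs; the gripper's body (76 mm by 85 mm) begins 54 mm behind the grasp point. The pads swing forward as they close: fully open they stand 13 mm farther back than shut.
Start: joints at [-1.149, 0.615, -0.013, 1.423, 0.008, 1.103, -0.04], TCP at [0.282, 0.586, 0.304] pointing down, gripper open.
Joint ranges: [-3.12, 3.12], [-0.3, 2.06], [-1.34, 1.32], [0.26, 2.42], [-1.36, 4.5], [0.01, 1.98], [-2.84, 2.84]. Speed limits (rad/s): [2.79, 2.79, 3.14, 3.14, 3.14, 3.14, 3.14].

## Interface

Orientations are given as a unit quaternion [x, y, z, w].
In Python, from station import arm, snapshot, camera_info, ticket gives the robot as it stands. Calls block until the motion is done:
- arm.movep(position, orientation): joint-space move of the TCP to a pose.
- arm.line_to(position, velocity=0.15, ori=None): straight line of the TCP; ori=None keeps the orientation; velocity is the mean speed in m/s.
- arm.move_j(angles): joint-space move.
- arm.move_gripper(opening, effort=None): opening from 0.0 (shut) to 1.0 (fully open); effort is the grip in N (None keeps the last); returns when the fingers have stopped.
- arm.pause(seconds).
- arm.ik(position, orientation): joint angles nearest the present ones, or None.
- snapshot(name): name is "scene" or "top"; returns the picture (384x512x3 uint8, blue, green, red); there is no depth.
- camera_info(name): a dict with "fx", "fy", "cx", "cy" (pixels), "R" (3x3) and "t" (3): a world point X has camera coordinates R X + t. Camera axes: x right, y down, z forward; pixel columns grow to the right and rows downward; lengths in m; the calibration is good to about 2 mm. A picture is of the moment at which its call begins. camera_info takes no time and is no camera call.
A pose or a line that the arm cannot do raises arm.MotionError and nothing moves.
- ticket.finish_job(): hands the job in, once; it reports no verdict.
Readings, each from a call of its own:
- arm.read_time(): time.
- arm.read_joint_positions(): joint angles.
- arm.read_dq(): joint speeds.
- arm.read_effort(): joint torques, N m.
- arm.read_tool_pos(): TCP position.
- arm.read_eef_rot(): TCP orientation.
- arm.read_ft_force(): force on the tool from outside, world axes, zero at the start.
- arm.read_wrist_torque(): the same for the moment, N m.
- arm.read_opening(): opening from 0.0 (shut) to 1.0 (fully open).
Only numpy, scipy, OpenCV 4.12 (cv2) and the standard library are available. Lean on these libraries where they do the work, as an engineer would, in place of code of your own. Each camera call takes 0.05 s, during which the arm holds its last target.

## Task

Lift the handwheel out of its slotted block by the rim and hang the rim on the high hook, pressing it down past the sprung catch until it is right down in the hook and the catch has snapped shut above it. Then pull the wheel up gently, with about 10 N, against the shut catch for a moment to prove that it holds, lower it again and let go so that it hangs quietly. Never force the hook with more than about 15 N up or down, and leave the other things on the bench where they are.

Things in the scene. Friction and masses are not known exactly. Their poses are not given: they have to be found in the camera images.
- wheel: Aluminium handwheel, 240 mm across, 0.19 to 0.35 kg: round rim 14 mm thick (centre line 113 mm from the axle), three 10 mm spokes (one straight down, two 60 degrees either side of up), hub 26 mm across, 30 mm long. Stands on edge in the block at the start and may lean a few degrees. Origin at the hub's centre; x is the axle, y level in the wheel's plane, z up in that plane.
- block: Fixed wooden block, 90 by 170 mm, walls 62 mm tall, with a 17 mm slot along its y that holds the wheel on edge (hub centre 135 mm above the table). Origin on the table under the middle of the slot.
- stand: Fixed hook stand. Base plate 200 by 130 mm, 14 mm thick; at x = +95 mm a post 24 by 30 mm, 309 mm tall, with a clamp that carries the hook. The hook's 10 mm round bar runs along the stand's x from the post to the mouth. Origin on the table straight below the middle of the mouth; the hung rim's plane is across the stand's x.
- mouth (a point): Point of the stand in the middle of the hook's mouth at the MIDDLE seat height, 270 mm. The clamp's true height is not measured: the seat lies 11 mm higher to 11 mm lower than this point; find it by feel or eye. J-hook: level seat, front upright with tip (inner face x = -12 mm, top 49 mm above the seat), rear upright (inner face x = +14 mm, top 47 mm). The rim enters from above.
- catch (a joint): Sprung catch: flat bar 21 by 12 mm, 36 to 40 mm above the seat, hinged on the rear upright, closing the mouth. Rad: 0 shut (it cannot swing up), grows as it is pushed down, at most 1.4. The rim pushes it down (about 3 to 10 N); it snaps shut above the rim when that is within some 2 to 6 mm of the seat. Under the shut catch the rim has 22 mm of free lift.
- hook_spring (a joint): Vertical give of the whole hook on its spring mount, in m: 0 unloaded, + up, - down; 6 N per mm, so 2.5 mm is 15 N; the stops are at 8 mm.
- offcut_a: short solid steel bar offcut standing upright, 26 mm across, 45 mm tall; origin under its centre; not part of the job, leave it alone
- offcut_b: a second such offcut, 26 mm across, 45 mm tall; not part of the job, leave it alone
- pipe_ring: short length of steel pipe standing on end, 64 mm across, 40 mm tall; not part of the job, leave it alone
- wrench: open-ended wrench lying flat; not part of the job, leave it alone
- tin: plain metal tin, 72 mm across, 90 mm tall; not part of the job, leave it alone
There are look-alikes about, which are no part of the job. What is shaped like the block but pink is not meant.

How it is judged:
On the way, in this order (a step that is already met when the one before it is completed fails the run):
1. the handwheel is lifted clear of its block (contact force between wheel and block below 0.05 N and height (world z) of wheel above 0.185 m), for 0.2 s.
2. the rim pushes the catch open (value of joint catch above 0.5 rad and contact force between wheel and stand above 0.5 N), for 0.05 s.
3. with the catch shut again, the wheel is pulled up against it with at least about 7 N (the hook rises by 1.2 mm) for 0.3 s (value of joint catch below 0.12 rad and value of joint hook_spring above 0.0012 m), for 0.3 s.
At the end, for the whole second after the job is handed in: The handwheel hangs by its rim in the hook under the shut catch (catch within 0.1 rad of closed), hub centre within 30 mm along and 40 mm across of the mouth's middle and 145 to 184 mm above the table, its weight on the hook, let go and nearly still (under 0.08 m/s and 1 rad/s) (value of joint catch below 0.1 rad and x of wheel in the frame of stand between -0.03 and 0.03 m and y of wheel in the frame of stand between -0.04 and 0.04 m and height (world z) of wheel between 0.145 and 0.184 m and contact force between wheel and stand above 1 N and linear speed of wheel below 0.08 m/s and angular speed of wheel below 1 rad/s); the robot touches nothing.
It fails at once if the hook is forced more than 3 mm (18 N) up or down against its spring (value of joint hook_spring above 0.003 m or value of joint hook_spring below -0.003 m).
It fails at once if another thing on the bench is moved by more than 30 mm (distance of any of offcut_a, offcut_b, pipe_ring, wrench, tin from where it was at the start of the episode above 0.03 m).
It also fails if it takes over 72 s, if anything falls off the work surface, if the arm or the gripper's body presses on something with over 40 N, if the wrist force passes 120 N, or if a joint passes its speed limit or range.

## Working session

There is one attempt and no reset: what is moved stays moved. The work goes in short steps, each a Python script; the robot and the scene stay as the last script left them, time stands still between calls to the robot, and variables do not carry over. Pictures are saved under pics/ and viewed, and the job is handed in when it is done.

```bash
ls; mkdir -p pics; python3 - <<'E'
from station import arm, snapshot, camera_info
import cv2
for n in("scene","top"):
    im=snapshot(n); cv2.imwrite(f"pics/{n}0.png",im); c=camera_info(n); print(n,c)
print(arm.read_time(),arm.read_tool_pos(),arm.read_eef_rot(),arm.read_ft_force())
E
```

```text
pics
scene {'fx': 392.9233715223023, 'fy': 392.9233715223023, 'cx': 258.567869282299, 'cy': 195.0979281611412, 'R': array([[-0.56692421,  0.82376904, -0.00122709],
       [ 0.68590332,  0.47121794, -0.55451807],
       [-0.45621659, -0.31521138, -0.83217078]]), 't': array([ 0.31355439, -0.3044643 ,  1.24358722])}
top {'fx': 403.0543034960333, 'fy': 403.0543034960333, 'cx': 256.2700530821377, 'cy': 197.00196074000854, 'R': array([[-0.01167611, -0.99982161,  0.01484671],
       [-0.99582508,  0.01028258, -0.09070108],
       [ 0.09053224, -0.01584376, -0.99576749]]), 't': array([0.02868563, 0.58743452, 1.13635148])}
0.1 [0.28174572 0.58517265 0.30283761] [ 0.15650165  0.68956733 -0.15813794  0.68919992] [ 0.25323862 -0.07657476  0.7529456 ]
```

```bash
python3 - <<'E'
import cv2
for n in("scene","top"):
    cv2.imwrite(f"pics/{n}0b.png",cv2.resize(cv2.imread(f"pics/{n}0.png"),(800,600),interpolation=cv2.INTER_CUBIC))
E
```

```text
(no output)
```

View pics/scene0b.png

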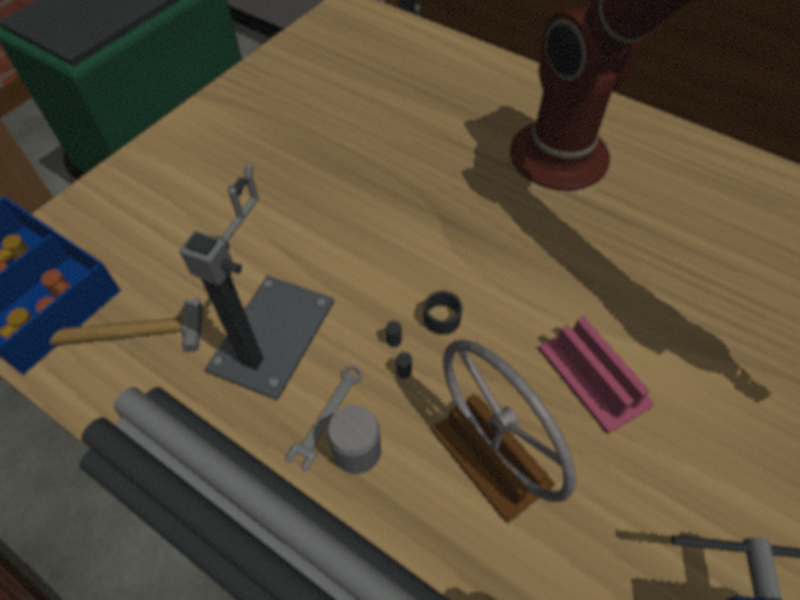

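View pics/top0b.png

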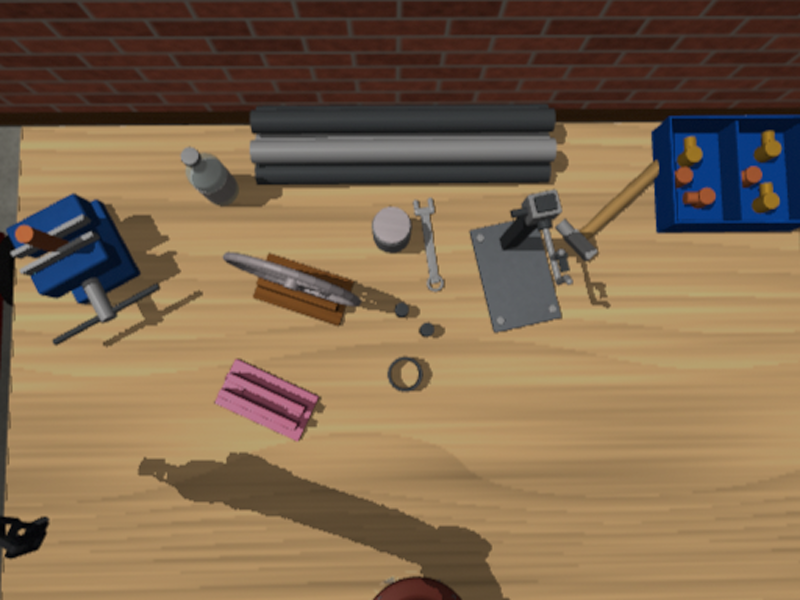

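The scene view shows the wheel in a brown block at about (490,460). The pink look-alike, at about (595,375), is not meant. The stand is at about (245,300). In the top view the block is at about (305,288), the pink one at (268,400) and the stand plate at (517,275). I'll confirm with enlarged crops.

```bash
cat > h.py <<'E'
import numpy as np, cv2
from station import arm, snapshot, camera_info, ticket
C={n:camera_info(n) for n in("scene","top")}
def ray(n,p):
    c=C[n];R=c["R"];d=R.T@np.array([(p[0]-c["cx"])/c["fx"],(p[1]-c["cy"])/c["fy"],1.]);return -R.T@c["t"],d
def onz(n,p,z):
    o,d=ray(n,p);return o+d*(z-o[2])/d[2]
def proj(n,X):
    c=C[n];q=c["R"]@np.array(X)+c["t"];return np.array([c["fx"]*q[0]/q[2]+c["cx"],c["fy"]*q[1]/q[2]+c["cy"]])
def tri(ps,pt):
    o1,d1=ray("scene",ps);o2,d2=ray("top",pt)
    A=np.stack([d1,-d2],1);s=np.linalg.lstsq(A,o2-o1,rcond=None)[0]
    a,b=o1+s[0]*d1,o2+s[1]*d2;return (a+b)/2,np.linalg.norm(a-b)
def crop(im,x0,y0,w,h,f,name):
    v=cv2.resize(im[y0:y0+h,x0:x0+w],None,fx=f,fy=f,interpolation=cv2.INTER_CUBIC)
    for i in range(0,w,10):
        cv2.line(v,(i*f,0),(i*f,6 if i%50 else 14),(0,255,255),1)
        if i%20==0: cv2.putText(v,str(x0+i),(i*f,24),0,.4,(0,255,255),1)
    for i in range(0,h,10):
        cv2.line(v,(0,i*f),(6,i*f),(0,255,255),1)
        if i%20==0: cv2.putText(v,str(y0+i),(8,i*f+4),0,.4,(0,255,255),1)
    cv2.imwrite(f"pics/{name}.png",v)
E
python3 - <<'E'
from h import *
s=cv2.imread("pics/scene0.png");t=cv2.imread("pics/top0.png")
crop(t,140,150,100,65,8,"tb");crop(t,295,115,95,100,6,"ts")
crop(s,270,210,115,125,5-1,"sb");crop(s,105,100,115,160,3,"ss")
E
```

```text
(no output)
```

View pics/tb.png

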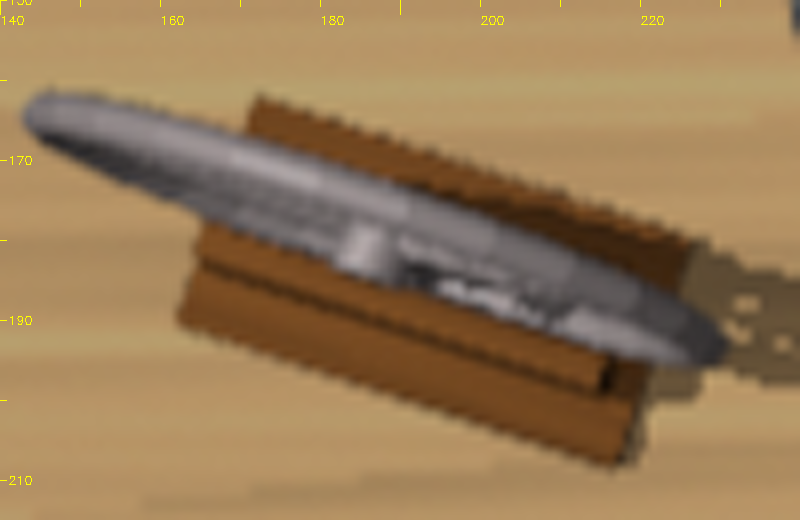

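View pics/ts.png

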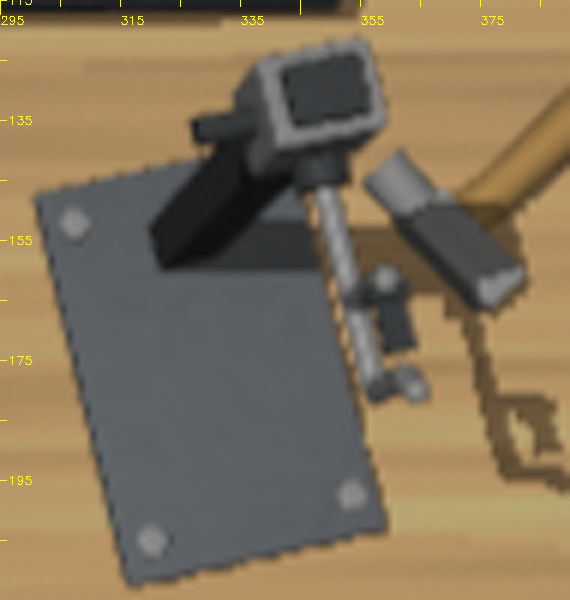

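View pics/sb.png

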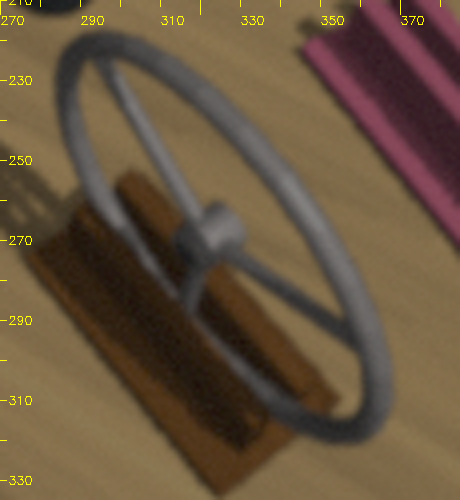

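View pics/ss.png

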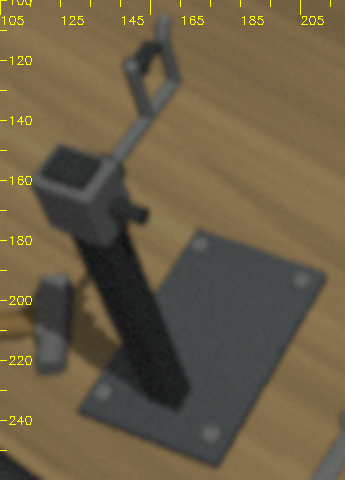

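```bash
python3 - <<'E'
from h import *
from scipy.optimize import least_squares
S=np.array([(67,85),(90,47),(115,40),(160,53),(210,90),(250,130),(290,185),(325,240),(352,295),(372,350),(377,390),(365,420),(345,432),(80,150),(100,205),(130,240),(190,310)])/4.+[270,210]
T=np.array([(38,115),(712,345)])/8.+[140,150]
def f(p):
    c=np.array([p[0],p[1],.135]);n=np.array([np.cos(p[2])*np.cos(p[3]),np.sin(p[2])*np.cos(p[3]),np.sin(p[3])])
    r=[]
    for nm,P in(("scene",S),("top",T)):
        for q in P:
            o,d=ray(nm,q);X=o+d*((c-o)@n)/(d@n);r.append(np.linalg.norm(X-c)-.113)
    # top ends: lie level with hub in the plane
    for q in T:
        X=onz("top",q,.135);r.append((X-c)@n*2)
    return r
a=onz("top",T[0],.135);b=onz("top",T[1],.135);print("ends",a,b,np.linalg.norm(a-b))
d=b-a;y0=np.arctan2(d[1],d[0])+np.pi/2
s=least_squares(f,[*((a+b)/2)[:2],y0,0]);print(s.x,np.degrees(s.x[2:]),np.round(np.array(f(s.x))*1000,1))
# block corners
for h in(0,.02):print("blk",[onz("top",q,h)[:2].round(4) for q in[(171.5,161.7),(226.5,180.2),(162,190.5),(217,208)]])
P=lambda u,v:(295+u/6,115+v/6)
print("plate",[onz("top",P(*q),.014)[:2].round(4) for q in[(35,197),(130,588),(388,530)]])
print("screws",[onz("top",P(*q),.016)[:2].round(4) for q in[(75,222),(152,540),(352,495)]])
Q=lambda u,v:(105+u/3,100+v/3)
for n,q,t in[("front",(163,18),(415,383)),("rear",(130,65),(385,277)),("frontbot",(178,82),(376,388)),("rearbot",(148,117),(355,293))]:print(n,tri(Q(*q),P(*t)))
print("postbase",onz("top",P(170,250),.014))
E
```

```text
ends [0.66680489 0.31549979 0.135     ] [0.58876171 0.09512542 0.135     ] 0.2337853652527438
[ 0.62442622  0.20245931 -0.33094191 -0.00118392] [-18.96157447  -0.06783333] [ -1.7  -4.9  -1.8   3.2   4.3   4.3   0.   -1.4  -2.6  -1.3  -0.1   0.9
   3.8   1.2  10.3  -3.2 -13.3   2.7   2.2   6.7   2.3]
blk [array([0.6978, 0.272 ]), array([0.641 , 0.1093]), array([0.6122, 0.2992]), array([0.5589, 0.1376])]
blk [array([0.6942, 0.2681]), array([0.6383, 0.1082]), array([0.61  , 0.2949]), array([0.5576, 0.136 ])]
plate [array([ 0.7333, -0.1113]), array([ 0.5403, -0.1533]), array([ 0.5671, -0.28  ])]
screws [array([ 0.7203, -0.1305]), array([ 0.5633, -0.1643]), array([ 0.5843, -0.2625])]
front (array([ 0.59661294, -0.20489296,  0.32737484]), np.float64(0.0020082038694103194))
rear (array([ 0.63638885, -0.19723366,  0.32245054]), np.float64(0.0009784001825385987))
frontbot (array([ 0.60127828, -0.20435053,  0.27271585]), np.float64(0.004938971435122425))
rearbot (array([ 0.6377012 , -0.19714133,  0.2751961 ]), np.float64(0.0044013664852202115))
postbase [ 0.70629513 -0.17724676  0.014     ]
```

The crops confirm the wheel standing in the brown block (not the pink one). The stand's hook points toward −x, with its front tip at top-view pixel (364,179). Next I'll check the wheel fit and plan IK.

```bash
cat >> h.py <<'E'
from scipy.spatial.transform import Rotation as Rot
HUB=np.array([.6247,.2025,.135]); YW=np.radians(-19.0); YS=np.radians(12.0)
MOUTH=np.array([.6155,-.2013]); SEAT=.277; TH=np.radians(17.5); AHEAD=.060
def ori(yaw,sgn):
    y=sgn*np.array([np.cos(yaw),np.sin(yaw),0]);x=np.array([0,0,-1.]);return Rot.from_matrix(np.stack([x,y,np.cross(x,y)],1)).as_quat()
def tcp(hub,yaw): # TCP for a given wheel hub pose
    l=np.array([-np.sin(yaw),np.cos(yaw),0]);return np.array(hub)+.113*np.sin(TH)*l+np.array([0,0,.113*np.cos(TH)+AHEAD])
def st(x,y,z): # stand frame to world
    c,s=np.cos(YS),np.sin(YS);return np.array([MOUTH[0]+c*x-s*y,MOUTH[1]+s*x+c*y,z])
E
python3 - <<'E'
from h import *
im={n:cv2.imread(f"pics/{n}0.png") for n in C}
e=np.array([-np.sin(YW),np.cos(YW),0])
for n in C:
    for a in np.radians(np.arange(0,360,15)):
        p=proj(n,HUB+.113*(np.cos(a)*np.array([0,0,1])+np.sin(a)*e));im[n][int(round(p[1])),int(round(p[0]))]=(0,0,255)
    for z in(SEAT,SEAT+.04):
        for x in(-.012,.014):
            p=proj(n,st(x,0,z));im[n][int(round(p[1])),int(round(p[0]))]=(0,255,0)
a=cv2.resize(im["top"][150:215,135:235],None,fx=4,fy=4,interpolation=0);b=cv2.resize(im["scene"][205:325,280:380],None,fx=4,fy=4,interpolation=0)
c=cv2.resize(im["top"][135:190,335:385],None,fx=4,fy=4,interpolation=0);d=cv2.resize(im["scene"][95:150,130:180],None,fx=4,fy=4,interpolation=0)
v=np.zeros((490,800,3),np.uint8);v[:260,:400]=a;v[:480,400:]=b;v[262:482,:200]=c;v[262:482,200:400]=d;cv2.imwrite("pics/chk.png",v)
for sg in(1,-1):
    for nm,p,y in[("pre",tcp(HUB+[0,0,.08],YW),YW),("grasp",tcp(HUB,YW),YW),("lift",tcp(HUB+[0,0,.105],YW),YW),("stpre",tcp(st(-.1,0,.24),YS),YS),("above",tcp(st(0,0,.24),YS),YS),("seat",tcp(st(0,0,.171),YS),YS)]:
        q=arm.ik(p,ori(y,sg));print(sg,nm,p.round(3),None if q is None else np.round(q,2))
E
```

```text
1 pre [0.636 0.235 0.383] [-0.58  0.63  0.39  1.21 -0.23  1.34 -0.54]
1 grasp [0.636 0.235 0.303] [-0.58  0.68  0.36  1.34 -0.25  1.16 -0.52]
1 lift [0.636 0.235 0.408] [-0.58  0.62  0.39  1.16 -0.23  1.4  -0.55]
1 stpre [ 0.511 -0.189  0.408] [-0.11  0.41  0.64  1.58 -0.26  1.24  0.79]
1 above [ 0.608 -0.168  0.408] [-0.05  0.55  0.52  1.32 -0.27  1.34  0.67]
1 seat [ 0.608 -0.168  0.339] [-0.02  0.59  0.45  1.44 -0.26  1.17  0.67]
-1 pre [0.636 0.235 0.383] [-0.18  0.64 -0.4   1.19  0.24  1.36  2.24]
-1 grasp [0.636 0.235 0.303] [-0.16  0.69 -0.42  1.32  0.29  1.18  2.2 ]
-1 lift [0.636 0.235 0.408] [-0.19  0.63 -0.39  1.14  0.23  1.41  2.26]
-1 stpre [ 0.511 -0.189  0.408] [-0.35  0.56  1.14  1.58 -0.51  1.34 -2.08]
-1 above [ 0.608 -0.168  0.408] [-0.31  0.72  1.13  1.33 -0.64  1.48 -2.15]
-1 seat [ 0.608 -0.168  0.339] [-0.32  0.78  1.13  1.45 -0.71  1.36 -2.08]
```

View pics/chk.png

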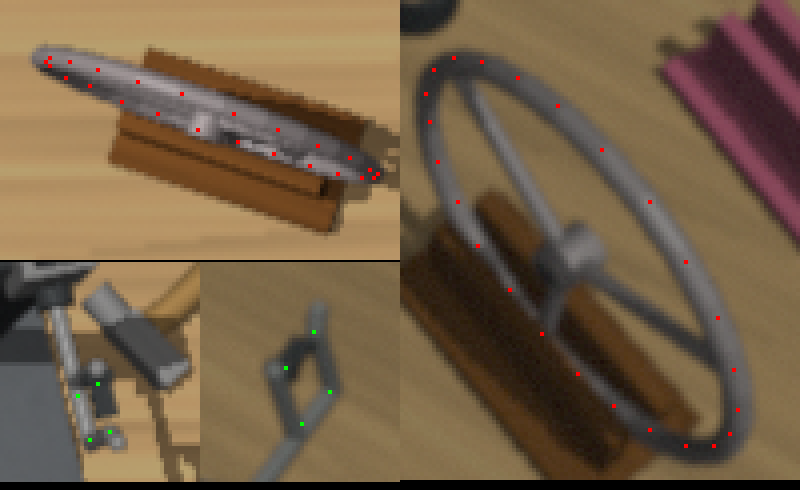

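The check picture shows the wheel dots on the rim, about 3 mm off along its plane at the right end (375,175), and the green seat points at the inner corners of the hook. I'll shift the hub slightly and go to the grasp.

```bash
sed -i 's/^HUB=np.array(\[.6247,.2025,.135\])/HUB=np.array([.6238,.1998,.135])/' h.py; python3 - <<'E'
from h import *
arm.movep(tcp(HUB+[0,0,.08],YW),ori(YW,1));print(arm.read_time(),arm.read_tool_pos(),arm.read_ft_force())
arm.line_to(tcp(HUB+[0,0,.04],YW),velocity=.1);print(arm.read_time(),arm.read_tool_pos()-tcp(HUB+[0,0,.04],YW))
im={n:snapshot(n) for n in C}
v=np.zeros((520,800,3),np.uint8)
v[:,:400]=cv2.resize(im["top"][135:265,135:235],None,fx=4,fy=4);v[:480,400:]=cv2.resize(im["scene"][185:305,280:380],None,fx=4,fy=4);cv2.imwrite("pics/pre.png",v)
E
```

```text
1.9333 [0.63398438 0.23431311 0.38229931] [-0.56291209  0.73027978 -0.72322358]
2.4833 [1.42927040e-05 4.73853714e-04 1.68904542e-04]
```

View pics/pre.png

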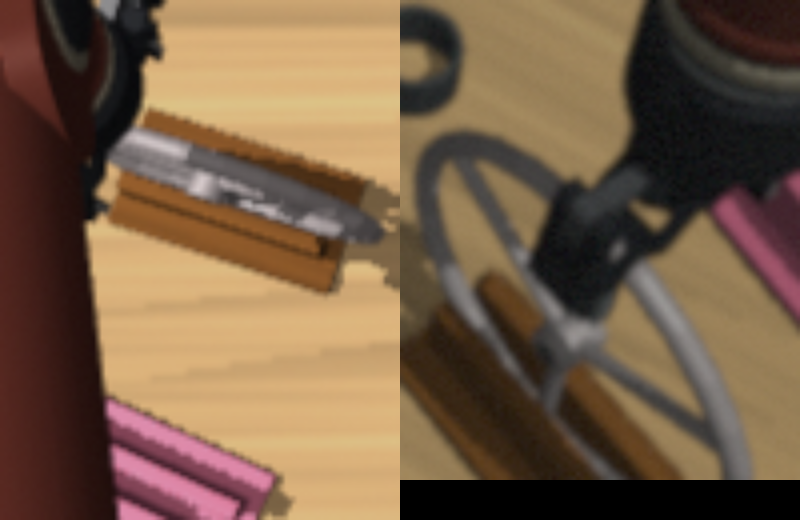

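The fingers straddle the rim: the jaws are at crop pixels (150,40) and (95,205), with the rim between them. Descend and grip.

```bash
python3 - <<'E'
from h import *
arm.line_to(tcp(HUB,YW),velocity=.08);print(arm.read_time(),arm.read_ft_force())
arm.move_gripper(0.0,effort=20);print(arm.read_time(),arm.read_opening(),arm.read_ft_force(),arm.read_wrist_torque())
arm.move_gripper(0.0,effort=110);print(arm.read_time(),arm.read_opening(),arm.read_ft_force(),arm.read_wrist_torque())
p=arm.read_tool_pos()
arm.line_to(p+[0,0,.03],velocity=.06);print(arm.read_time(),arm.read_ft_force())
arm.line_to(p+[0,0,.12],velocity=.12);arm.pause(.25);print(arm.read_time(),arm.read_ft_force(),arm.read_wrist_torque(),arm.read_opening(),arm.read_tool_pos())
for n in C: cv2.imwrite(f"pics/{n}2.png",cv2.resize(snapshot(n),(800,600)))
E
```

```text
3.2333 [ 0.03891319 -0.4803661   0.47044116]
3.8833 0.15233716758714222 [-0.24702091  0.39154383  0.95719851] [-0.00154312 -0.01971004 -0.14783722]
4.1 0.12004986842199153 [-0.78504649 -0.12418356  3.02457248] [-0.03936479  0.00336046  0.01771052]
4.7583 [-0.51027642  0.37499532 -2.78093399]
5.9083 [-0.4849143  -0.1001997  -2.24509787] [0.03487827 0.01354347 0.03499578] 0.12490449062221368 [0.63491203 0.23201555 0.42241955]
```

View pics/scene2.png

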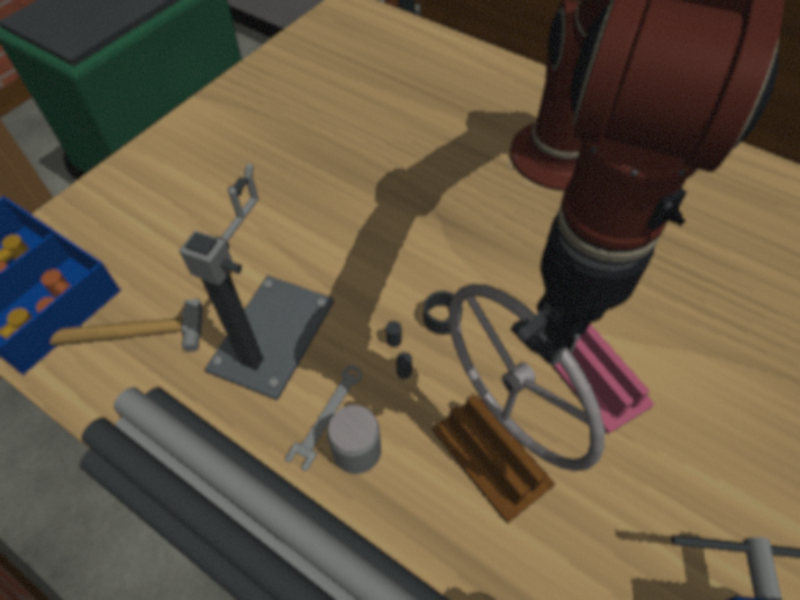

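View pics/top2.png

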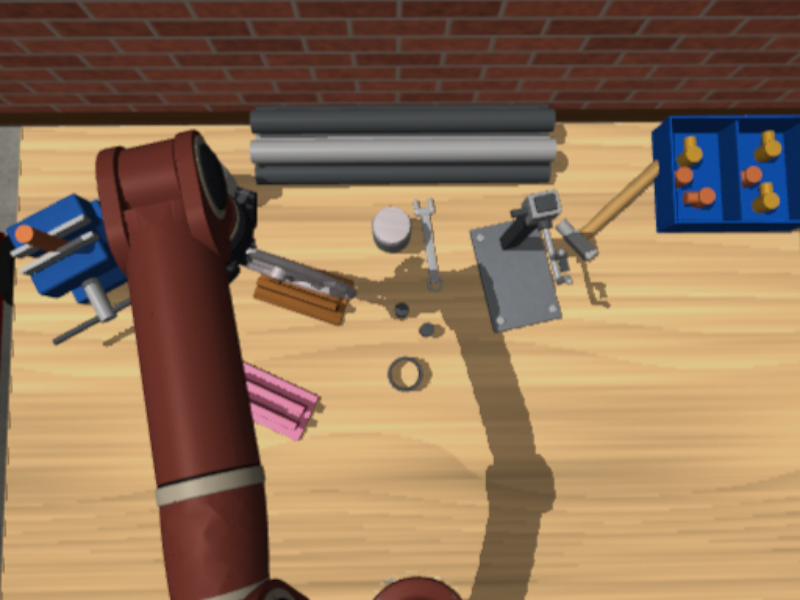

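```bash
python3 - <<'E'
from h import *
im=cv2.imread("pics/scene2.png")
a=np.array([np.cos(YW),np.sin(YW),0]);l=np.array([-np.sin(YW),np.cos(YW),0])
g=np.array([.6349,.2320,.4224-AHEAD])
def at(u,v,off=0):
    o,d=ray("scene",(u*.64,v*.64));c=g+a*off;X=o+d*((c-o)@a)/(d@a);return X,(X-g)@l,X[2]-g[2]
for o in(0,.015,-.015):print(o,at(519,376,o))
print(proj("scene",g)/.64,[(proj("scene",g+l*np.sin(-TH)*.113+[0,0,-.113*np.cos(TH)]+a*o)/.64).round(1) for o in(-.015,0,.015)])
cv2.imwrite("pics/s2c.png",cv2.resize(im[270:490,430:630],None,fx=2.7,fy=2.7))
E
```

```text
0 (array([0.62555985, 0.20487422, 0.25667611]), np.float64(-0.028688785093805742), np.float64(-0.10572389389187647))
0.015 (array([0.64272533, 0.20865312, 0.28854997]), np.float64(-0.019527228208209062), np.float64(-0.07385002969665949))
-0.015 (array([0.60839436, 0.20109532, 0.22480224]), np.float64(-0.037850341979402374), np.float64(-0.13759775808709335))
[556.94368649 346.58168957] [array([525.4, 366.3]), array([515.5, 373.4]), array([505.4, 380.6])]
```

View pics/s2c.png

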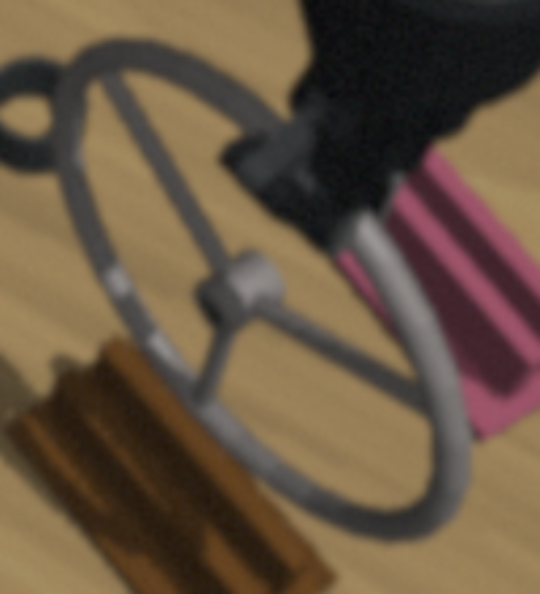

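```bash
sed -i 's/TH=np.radians(17.5)/TH=np.radians(15.9)/' h.py; python3 - <<'E'
from h import *
arm.line_to(tcp(st(-.11,0,.246),YS),velocity=.15,ori=ori(YS,1));arm.pause(.3)
print(arm.read_time(),arm.read_ft_force(),arm.read_wrist_torque(),arm.read_opening(),arm.read_tool_pos()-tcp(st(-.11,0,.246),YS))
im={n:snapshot(n) for n in C}
for n in C: cv2.imwrite(f"pics/{n}3raw.png",im[n])
cv2.imwrite("pics/s3.png",cv2.resize(im["scene"][80:270,100:320],None,fx=3,fy=3,interpolation=2));cv2.imwrite("pics/t3.png",cv2.resize(im["top"][110:260,270:430],None,fx=4,fy=4,interpolation=2))
E
```

```text
9.4333 [-0.37269188  0.67649424 -2.80110145] [ 0.11719835  0.02044588 -0.01317017] 0.11906939537338802 [ 3.35466268e-05  9.31256690e-05 -1.60244948e-05]
```

View pics/s3.png

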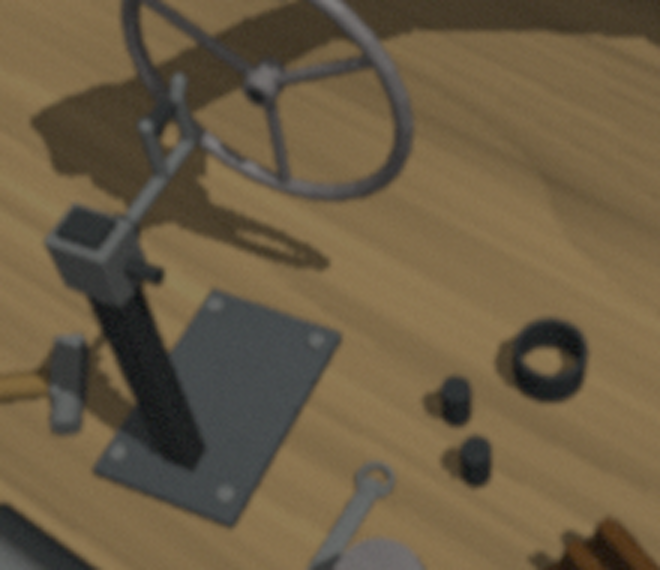

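View pics/t3.png

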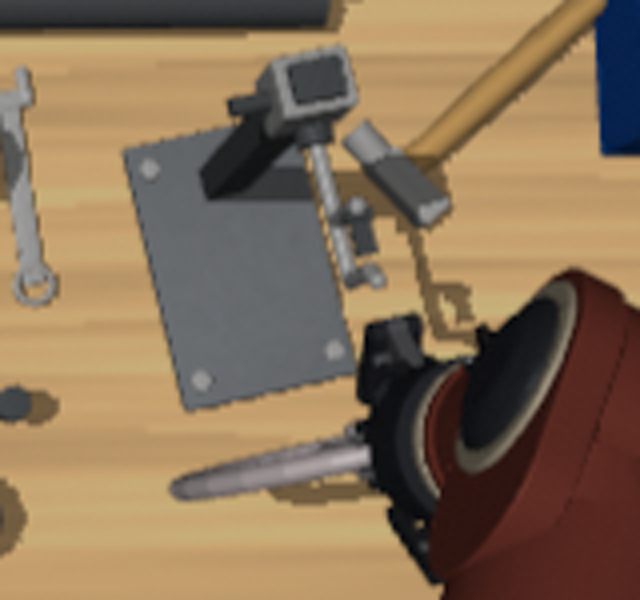

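The wheel is vertical and aligned in front of the hook, with the hub at scene-crop pixel (265,83) and the hook tip at (178,80). I'll check the hub projection.

```bash
python3 - <<'E'
from h import *
a=np.array([np.cos(YS),np.sin(YS),0]);l=np.array([-np.sin(YS),np.cos(YS),0]);c=st(-.11,0,.246)
print("pred",proj("scene",c))
for uv in[(265,83)]:
    o,d=ray("scene",(100+uv[0]/3,80+uv[1]/3));X=o+d*((c-o)@a)/(d@a);print((X-c)@l,X[2]-c[2])
# rim lowest point, rim left end top view
for uv in[(325,190)]:
    o,d=ray("scene",(100+uv[0]/3,80+uv[1]/3));X=o+d*((c-o)@a)/(d@a);print("bottom",(X-c)@l,X[2]-c[2])
X=onz("top",(270+172/4,110+490/4),.246);print("left end",(X-c)@l,(X-c)@a)
E
```

```text
pred [187.23858037 106.40978513]
0.0022592000257978615 -0.002969015511485096
bottom 0.03974999191412203 -0.10683563716753253
left end 0.12144708770151307 0.0009161881494636689
```

```bash
python3 - <<'E'
from h import *
arm.line_to(tcp(st(0,0,.246),YS),velocity=.07);arm.pause(.3)
print(arm.read_time(),arm.read_ft_force(),arm.read_wrist_torque())
f=[];
for i in range(5): f.append(arm.read_ft_force()); arm.pause(.04)
print(np.mean(f,0),np.std(f,0))
im={n:snapshot(n) for n in C}
cv2.imwrite("pics/s4.png",cv2.resize(im["scene"][50:200,100:260],None,fx=4,fy=4,interpolation=2));cv2.imwrite("pics/t4.png",cv2.resize(im["top"][110:230,290:420],None,fx=5,fy=5,interpolation=2))
E
```

```text
11.5583 [ 0.11056972  0.06120929 -2.420103  ] [ 0.03376845  0.02821871 -0.00124701]
[ 0.22101    -0.05650032 -2.27184916] [0.26124955 0.26713489 0.21319895]
```

View pics/s4.png

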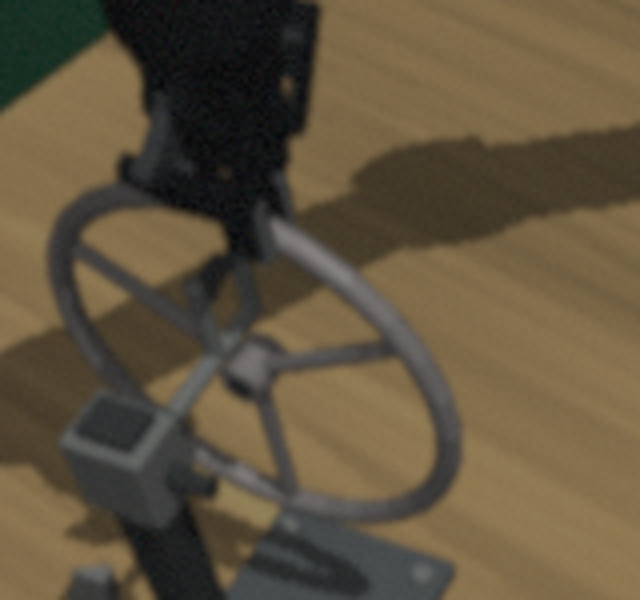

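View pics/t4.png

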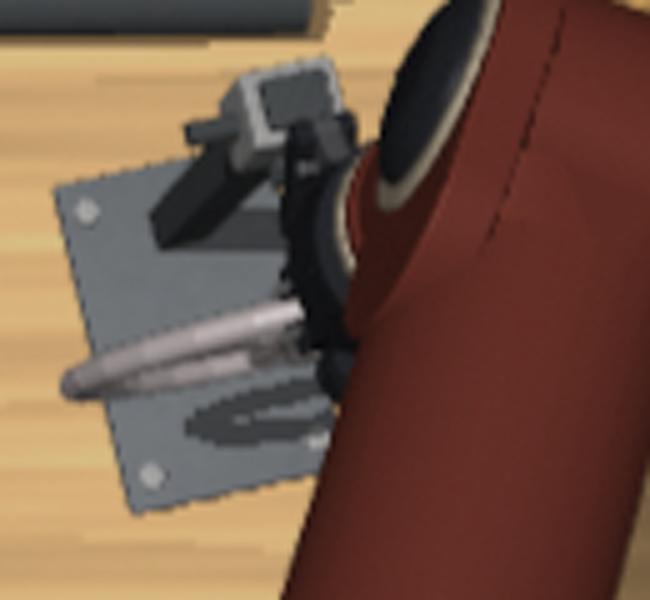

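```bash
cat > d.py <<'E'
from h import *
def F(n=2):
    return np.mean([arm.read_ft_force() for _ in range(n)],0)
E
python3 - <<'E'
from d import *
base=-2.3; z=.222
arm.line_to(tcp(st(0,0,z),YS),velocity=.04);arm.pause(.1);print(arm.read_time(),F())
while z>.180:
    z-=.001;arm.line_to(tcp(st(0,0,z),YS),velocity=.02);f=F();df=f[2]-base
    print(f"{arm.read_time():.2f} {z:.4f} {f.round(1)} {df:.1f}")
    if df>9.5 or np.hypot(*f[:2])>8:break
E
```

```text
12.7167 [ 1.18514347 -0.54370789 -3.47040104]
12.97 0.2210 [ 0.1 -0.2 -2.5] -0.2
13.22 0.2200 [-0.8  0.2 -3.5] -1.2
13.47 0.2190 [ 0.2  0.5 -2.2] 0.1
13.72 0.2180 [ 0.1  0.6 -3.1] -0.8
13.97 0.2170 [-0.5  0.2 -2.9] -0.6
14.22 0.2160 [ 0.2 -0.  -3. ] -0.7
14.47 0.2150 [-0.4 -0.1 -3.3] -1.0
14.72 0.2140 [ 0.3  0.4 -1.8] 0.5
14.97 0.2130 [ 0.3  0.5 -0.4] 1.9
15.22 0.2120 [-0.4  0.8  0.2] 2.5
15.47 0.2110 [ 0.2  0.1 -0.3] 2.0
15.72 0.2100 [-0.4 -0.1  0.5] 2.8
15.97 0.2090 [0.9 0.5 0.8] 3.1
16.22 0.2080 [0.3 0.8 1.1] 3.4
16.47 0.2070 [-0.  -0.2  2.1] 4.4
16.72 0.2060 [-0.7  0.1  1.6] 3.9
16.97 0.2050 [-0.5 -0.2  2. ] 4.3
17.22 0.2040 [-1.  -0.1  2.7] 5.0
17.47 0.2030 [-1.8 -1.4  2.7] 5.0
17.72 0.2020 [-0.7  0.5  2.9] 5.2
17.97 0.2010 [-1.9 -1.7  3. ] 5.3
18.22 0.2000 [-1.8 -0.4  2.1] 4.4
18.47 0.1990 [-2.7 -0.5  2.5] 4.8
18.72 0.1980 [-2.3 -1.4  2.1] 4.4
18.97 0.1970 [-3.5 -1.6  1.6] 3.9
19.22 0.1960 [-2.1 -0.8  2.5] 4.8
19.47 0.1950 [-2.4 -0.5  0.7] 3.0
19.72 0.1940 [-3.2 -1.2  0.9] 3.2
19.97 0.1930 [-3.2  0.   1.2] 3.5
20.22 0.1920 [-3.2 -1.5  1.9] 4.2
20.47 0.1910 [-2.6 -1.1 -0.4] 1.9
20.72 0.1900 [-2.9 -0.7  1. ] 3.3
20.97 0.1890 [-3.1 -0.8  0.1] 2.4
21.22 0.1880 [-3.5 -1.   0.4] 2.7
21.47 0.1870 [-3.3 -0.6  0. ] 2.3
21.72 0.1860 [-3.3 -0.4 -0.8] 1.5
21.97 0.1850 [-3.8 -1.2 -0.9] 1.4
22.22 0.1840 [-5.1 -2.3 -1.3] 1.0
22.47 0.1830 [ 1.  -0.1 -3.1] -0.8
22.72 0.1820 [ 0.4 -0.5 -2.8] -0.5
22.97 0.1810 [ 0.1  1.2 -2.3] -0.0
23.22 0.1800 [ 0.1  0.2 -2.5] -0.2
```

```bash
python3 - <<'E'
from d import *
base=-2.6; z=.180
while z>.160:
    z-=.0005;arm.line_to(tcp(st(0,0,z),YS),velocity=.02);f=F(3);df=f[2]-base
    print(f"{arm.read_time():.2f} {z:.4f} {f.round(1)} {df:.1f}")
    if df>6.5:break
im={n:snapshot(n) for n in C}
cv2.imwrite("pics/s5.png",cv2.resize(im["scene"][70:170,110:220],None,fx=6,fy=6,interpolation=2))
E
```

```text
23.47 0.1795 [-0.4  0.4 -2.4] 0.2
23.72 0.1790 [ 0.3  1.  -2.6] -0.0
23.97 0.1785 [ 0.1 -0.3 -2.9] -0.3
24.22 0.1780 [ 0.7 -0.3 -2.4] 0.2
24.47 0.1775 [ 0.1  0.  -3.2] -0.6
24.72 0.1770 [ 0.3  0.3 -2.7] -0.1
24.97 0.1765 [ 0.8 -0.8 -2.6] -0.0
25.22 0.1760 [ 1.1 -0.1 -1.8] 0.8
25.47 0.1755 [ 0.3  0.  -2.6] -0.0
25.72 0.1750 [ 0.4  0.5 -2.9] -0.3
25.97 0.1745 [ 0.3  0.3 -2.9] -0.3
26.22 0.1740 [-0.2 -0.2 -3.6] -1.0
26.47 0.1735 [-0.5  0.3 -2.3] 0.3
26.72 0.1730 [ 0.7  0.7 -1. ] 1.6
26.97 0.1725 [-0.9  0.7  1.2] 3.8
27.22 0.1720 [-1.2  0.4  2.5] 5.1
27.47 0.1715 [-1.4  1.4  2.8] 5.4
27.72 0.1710 [-2.6  2.   4.4] 7.0
```

View pics/s5.png

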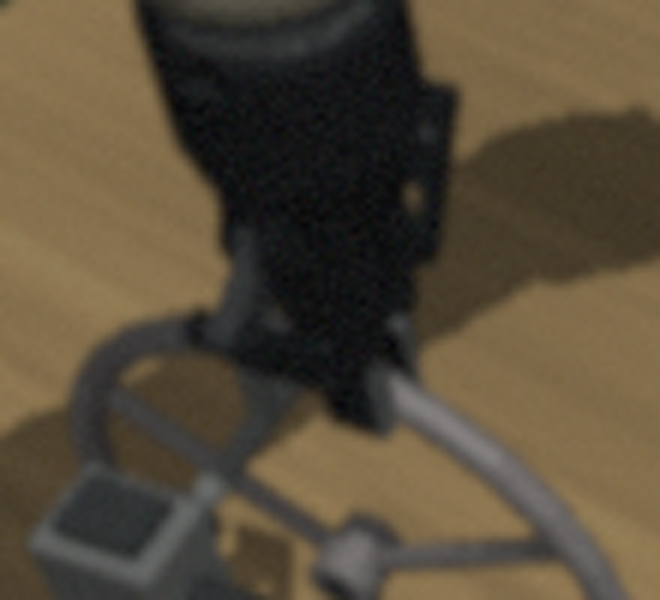

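The wheel is down on the seat: the force rose at hub z ≈ 0.173, which matches the catch contact 40 mm higher. In the picture the catch is hidden behind the gripper, around (260,390). I'll test it by lifting.

```bash
python3 - <<'E'
from d import *
base=-2.6; z=.190
arm.line_to(tcp(st(0,0,z),YS),velocity=.03);print(arm.read_time(),F(3))
ok=False
while z<.206:
    z+=.0005;arm.line_to(tcp(st(0,0,z),YS),velocity=.02);f=F(4);df=f[2]-base
    print(f"{arm.read_time():.2f} {z:.4f} {f.round(1)} {df:.1f}")
    if df<-8.7:ok=True;break
if ok:
    for i in range(6):
        arm.pause(.1);print((F(3)[2]-base).round(1),end=" ")
im={n:snapshot(n) for n in C}
cv2.imwrite("pics/s6.png",cv2.resize(im["scene"][70:170,110:220],None,fx=6,fy=6,interpolation=2))
E
```

```text
28.6 [ 0.72639719  0.24500274 -2.71638102]
28.85 0.1905 [ 0.2  1.1 -2.1] 0.5
29.10 0.1910 [-0.9 -0.4 -2.4] 0.2
29.35 0.1915 [-1.2 -0.  -2.2] 0.4
29.60 0.1920 [ 0.4 -0.4 -3.2] -0.6
29.85 0.1925 [-0.5  0.6 -2.3] 0.3
30.10 0.1930 [-0.5 -0.3 -2.8] -0.2
30.35 0.1935 [ 0.  -1.  -2.7] -0.1
30.60 0.1940 [-0.1  0.  -2.3] 0.3
30.85 0.1945 [ 0.   0.1 -2.4] 0.2
31.10 0.1950 [ 0.1 -0.4 -1.7] 0.9
31.35 0.1955 [-0.3 -0.5 -3.1] -0.5
31.60 0.1960 [ 1.3  0.2 -3.3] -0.7
31.85 0.1965 [ 0.2 -0.8 -4.3] -1.7
32.10 0.1970 [ 0.2 -0.4 -5.7] -3.1
32.35 0.1975 [ 0.9  0.3 -6.9] -4.3
32.60 0.1980 [ 1.1  0.4 -8.6] -6.0
32.85 0.1985 [  2.4  -0.  -10.2] -7.6
33.10 0.1990 [  2.2  -0.8 -12.5] -9.9
-10.5 -10.8 -10.8 -10.5 -12.0 -10.7
```

View pics/s6.png

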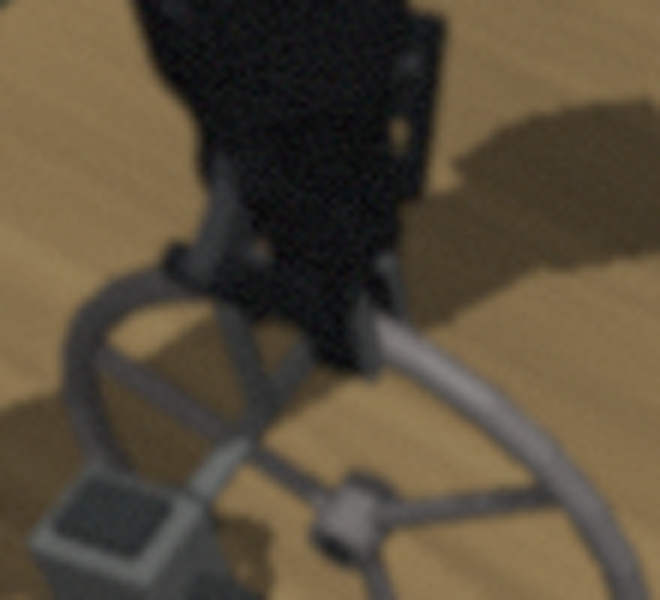

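The catch held about 10.7 N for over 0.6 s. Now lower, release and withdraw.

```bash
python3 - <<'E'
from d import *
base=-2.6; z=.177
arm.line_to(tcp(st(0,0,z),YS),velocity=.02);print(arm.read_time(),F(3))
while z>.170:
    z-=.0005;arm.line_to(tcp(st(0,0,z),YS),velocity=.02);f=F(4);df=f[2]-base
    print(f"{arm.read_time():.2f} {z:.4f} {f.round(1)} {df:.1f}")
    if df>2.0:break
arm.move_gripper(.25,effort=20);arm.pause(.3);print(arm.read_time(),arm.read_opening(),F(3))
arm.move_gripper(.5);arm.pause(.3);print(arm.read_time(),arm.read_opening(),F(3))
im=snapshot("scene");cv2.imwrite("pics/s7.png",cv2.resize(im[50:190,90:250],None,fx=4,fy=4,interpolation=2))
E
```

```text
35.05 [-0.75523755  0.35229166 -2.26848837]
35.30 0.1765 [ 0.3 -0.6 -2.7] -0.1
35.55 0.1760 [ 0.   0.6 -2.1] 0.5
35.80 0.1755 [ 0.3  0.8 -2.5] 0.1
36.05 0.1750 [ 0.3 -0.3 -2.5] 0.1
36.30 0.1745 [ 0.5  1.3 -1.7] 0.9
36.55 0.1740 [ 0.3  0.6 -2.3] 0.3
36.80 0.1735 [-0.   1.2 -1.3] 1.3
37.05 0.1730 [-0.   0.8 -1.2] 1.4
37.30 0.1725 [-0.8  1.3  0.7] 3.3
37.8667 0.2505896302044529 [ 0.05249572 -0.60580111 -0.13924485]
38.5083 0.5045999108984279 [-0.33023343  0.12631624  1.62990742]
```

View pics/s7.png

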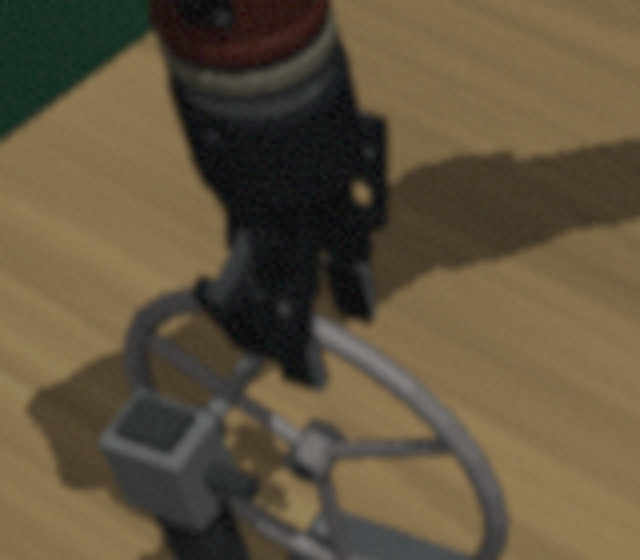

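The jaws are open on either side of the rim (fingers at about (230,310) and (355,290)) and the wheel hangs. Withdraw upward slowly.

```bash
python3 - <<'E'
from d import *
p=arm.read_tool_pos()
print(F(4))
for d in(.003,.01,.025,.05,.09,.14):
    arm.line_to(p+[0,0,d],velocity=.06);print(arm.read_time(),d,F(4).round(1))
arm.line_to(p+[-.1,.2,.14],velocity=.15);arm.pause(1);print(arm.read_time())
im={n:snapshot(n) for n in C}
for n in C: cv2.imwrite(f"pics/{n}8.png",cv2.resize(im[n],(800,600)))
cv2.imwrite("pics/s8c.png",cv2.resize(im["scene"][80:220,90:250],None,fx=4,fy=4,interpolation=2))
cv2.imwrite("pics/s8raw.png",im["scene"]);cv2.imwrite("pics/t8raw.png",im["top"])
E
```

```text
[ 0.72471272  0.37355987 -0.32765306]
38.8083 0.003 [ 0.6  0.7 -0.1]
39.075 0.01 [-0.6  0.7 -0.4]
39.475 0.025 [ 0.8 -0.4 -0. ]
40.0417 0.05 [0.2 0.6 0.7]
40.8583 0.09 [-0.3 -0.2 -0.3]
41.8417 0.14 [ 0.2  0.1 -0.3]
44.4833
```

View pics/s8c.png

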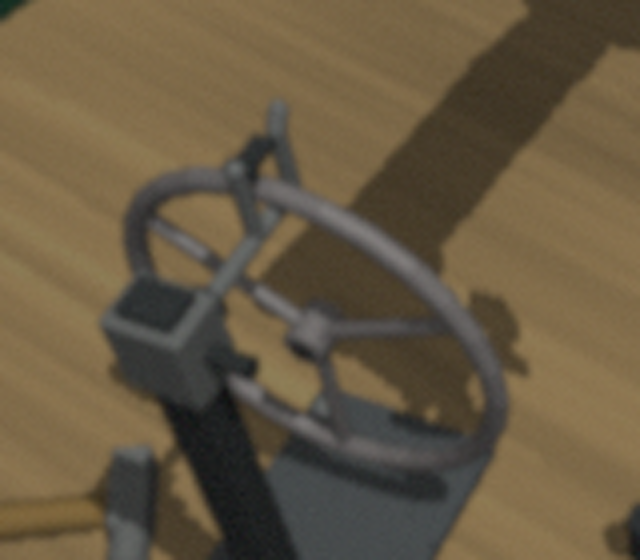

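View pics/top8.png

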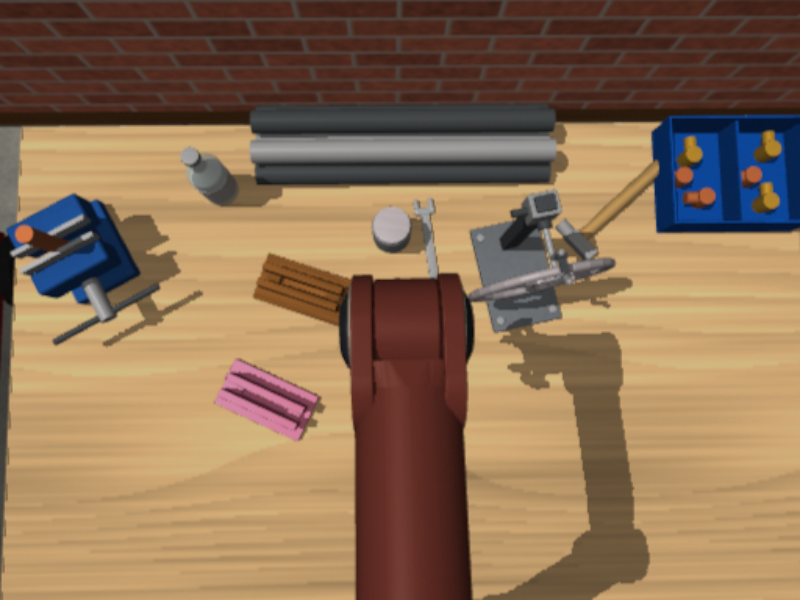

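The wheel hangs in the hook, with the catch bar lying across the mouth above the rim at (257,155) and the hub at (312,332). I'll check its position and stillness.

```bash
python3 - <<'E'
from h import *
a=np.array([np.cos(YS),np.sin(YS),0]);l=np.array([-np.sin(YS),np.cos(YS),0]);c=st(0,0,.171)
o,d=ray("scene",(90+312/4,80+332/4));X=o+d*((c-o)@a)/(d@a);print("hub lateral",(X-c)@l,"z",X[2])
arm.pause(.5);s=[snapshot("scene")]
for _ in range(2): arm.pause(.25);s.append(snapshot("scene"))
old=cv2.imread("pics/s8raw.png");W=lambda i:cv2.GaussianBlur(i[80:220,90:250].astype(np.float32),(5,5),0)
print("max diff",[float(np.abs(W(s[i])-W(s[0])).max()) for i in(1,2)],float(np.abs(W(s[0])-W(old)).max()))
b0=cv2.imread("pics/scene0.png")
g=lambda i:cv2.GaussianBlur(i[200:310,180:300].astype(np.float32),(5,5),0)
cv2.imwrite("pics/s9.png",cv2.resize(np.hstack([b0[170:310,170:310],s[2][170:310,170:310]]),None,fx=2.8,fy=2.8))
print(arm.read_time())
E
```

```text
hub lateral -0.0028792258203411644 z 0.1699927389042184
max diff [6.28125, 6.48828125] 6.96875
45.7333
```

View pics/s9.png

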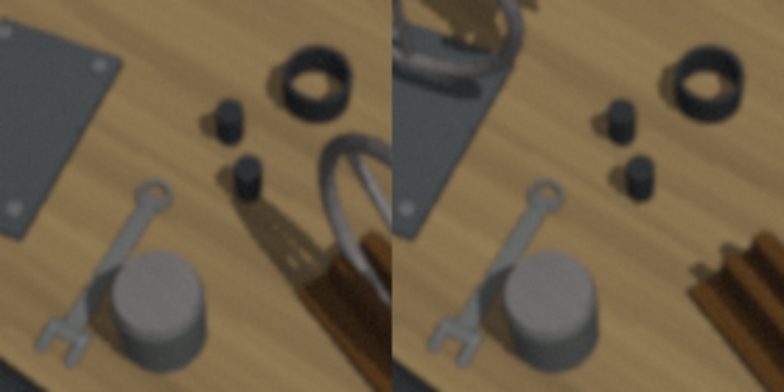

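The other things are where they started, and the wheel is still with only image noise between frames. Handing in.

```bash
python3 -c "
from h import *
ticket.finish_job();print(arm.read_time())"
```

```text
the job is handed in; nothing more can be done
the job is handed in; nothing more can be done
```

The handwheel is hanging by its rim in the hook under the shut catch, and the job is handed in. No verdict was reported. The last robot time I read was 45.7 s.

**What I did:**
- I took the wheel from the brown block, gripping the rim about 16° from the top, and lowered it into the mouth.
- The catch gave way at up to about 5 N and snapped shut with the rim about 10 mm above the seat. The description says 2 to 6 mm, so that reading disagrees. I went on down to the seat, where the force rose with the hub at about z = 0.173 m, and stopped at about 7 N.
- The upward pull met the shut catch about 23 mm above the seat. I held it at about 10.7 N for over 0.6 s; the highest reading was 12 N. Then I lowered the wheel, let go and moved the arm away.

**Last checks:**
- **Hub:** about 3 mm off the mouth's middle across the stand, and about 0.170 m above the table.
- **Catch:** the picture shows it lying shut above the rim.
- **Stillness:** frames 0.25 s and more apart differ only by image noise.
- **Other things:** the offcuts, ring, wrench and tin look unmoved in the pictures.
- **Not measured:** I could not read the catch angle or the hook spring directly. Those judgements rest on the wrist force and the pictures.

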